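# Roll down a sign strip on a sprung press and park the roller on the pointer

### The arm

A 6-joint arm with a two-finger parallel gripper is mounted at the origin on a cart in front of the work surface, level with it; the furniture and walls round the work are solid. World frame = base frame: x ahead of the robot, y to its left, z up, the work surface at z = 0. Lengths are in m, angles in rad, forces in N, time in s.
With the tool pointing down it reaches from about 0.35 to 1 m from the base axis. Payload 7.1 kg.
Tool frame: the origin (TCP) lies at the very end of the fingers, on their centre line; the grasp point (between the pads) lies 19 mm behind it (manip.pinch_z is the distance from the TCP to the grasp point, in m); z points along the fingers, y is the direction in which the jaws open and shut (so a half turn about z gives the same grasp; the last joint's range is limited). The gripper opens to 85 mm and grips with 20 to 120 N. Pads are 22 mm wide; open, the fingers measure 114 mm over their backs; the gripper's body (76 mm by 85 mm) begins 54 mm behind the grasp point. The pads swing forward as they close: fully open they stand 13 mm farther back than shut.
Start: joints at [-1.3, 0.423, 1.63, -0, 1.089, -0.019], TCP at [0.179, -0.599, 0.231] pointing down, gripper open.
Joint ranges: [-3, 3], [-0.9, 2.11], [0.09, 2.58], [-1.31, 4.45], [0.11, 2.69], [-2.54, 2.54]. Speed limits (rad/s): [2.39, 2.39, 3.01, 3.14, 3.14, 3.14].

### API

Orientations are given as a unit quaternion [w, x, y, z].
In Python, from station import manip gives the robot as it stands.
- The arm moves only by the tool apply_moves, never from a script. Its arguments are lists of equal length, an entry for each row: "turn": the turn, a rotation vector about the tool's x, y, z in degrees, a list of three; "slide": the shift along the tool's x, y, z in cm, a list of three; "jaw": the gripper's target within -1 to 1 (fully open at 1, half-way at 0, shut at -1). In form: {"turn": [[ax, ay, az], ...], "slide": [[tx, ty, tz], ...], "jaw": [jaw, ...]}. A call has exactly 10 rows; each row shifts and turns the commanded pose from where the row before left it, along the tool's axes as they then stand; what a row does not reach is not made up. A row lasts 1/8 s, in which the tool goes at most 62.5 mm and 10.7 degrees, less where a joint would pass 70% of its speed; a pose out of reach is approached as far as the arm can. A call with a gripper value outside its range is refused whole. The fingers move at their own pace and stop on an object; "grip_force" is the grip in N (left out, the last holds). Time passes only in rows, so rows that do not move let the fingers close, or fill a call up. It gives the time, the measured TCP pose, the force and the opening at its end, in the units of the state.
- manip.state(): the state, without advancing time (a new reading comes with each control period).
- manip.grab_frame(name): name is "scene" or "top" or "wrist"; returns a dict with "image" (420x560x3 uint8, blue, green, red), "camera_matrix" (3x3 intrinsics, pixels), "origin" and "attitude" of the camera in the world. Camera axes: x right, y down, z forward; pixel columns grow to the right and rows downward; lengths in m; the calibration is good to about 2 mm. A picture is of the moment at which its call begins. There is no depth.
- manip.finish_job(): hands the job in, once; it reports no verdict.
The state is a dict: "t": time; "joint_positions": joint angles; "qvel": joint speeds; "effort": joint torques, N m; "position": TCP position; "orientation": TCP orientation; "wrist_force": force on the tool from outside, world axes, zero at the start; "ft_torque": the same for the moment, N m; "opening": finger opening in m.
Only numpy, scipy, OpenCV 4.12 (cv2) and the standard library are available. Lean on these libraries where they do the work, as an engineer would, in place of code of your own. Each camera call takes 0.05 s, during which the arm holds its last target.

### The job

Take the wooden pressing board by its grip and, with its flat underside bearing on the black roller, roll the roller over the blue sign strip along the sprung bed of the press until its axis is level with the red pointer, still square across the press. Bear down with a steady weight of about one kilogram (10 N) all the while the roller crosses the strip, staying within about half a kilogram of that; at no time press harder, and never touch the roller with the fingers. Then lift the board off so that the roller stays at rest at the pointer, lay the board flat on the desk and let go, leaving the ink pad, the bracelet and the tape roll where they are.

Things in the scene. Friction and masses are not known exactly. Their poses are not given: they have to be found in the camera images.
- press: Grey fixed press, 150 (x) x 270 (y) mm, rails 36 mm high, end fences 46 mm. Origin: centre of underside; its y axis is the rolling direction. Its white bed, 124 mm wide, top 40 mm up, spans y -112 to +116 mm, hinged across at y = +110 mm, sprung up against a stop: level under the roller alone. Soft at the free end, several times stiffer near the hinge: its sinking does not tell the force.
- strip_mid (a point): Middle of the flush blue sign strip with silver border on the bed, 70 (x) x 85 (y) mm: it runs 42.5 mm either way from this point along the press's y axis. The point is fixed in the press, 40 mm above the desk (bed top when unloaded); axes as the press's.
- mark: Red pointer clip with a white line, 18 x 16 mm, on the near (-x) side rail of the press, its top 40 mm above the desk. Origin on the line, 4 mm below the top; axes as the press's. The roller's axis has to stop level with it along the press's y axis. It lies beyond the strip, towards the hinge.
- roller: Black rubber roller, loose cylinder, 50 mm diameter, 100 mm long, steel end faces, about 0.22 kg. Origin at its centre; its x axis is the cylinder's axis, lying across the press. At the start it rests on the bed before the strip, at the free end (-y of the press). Under a board moving without slip it advances half as far as the board.
- board: Wooden pressing board, loose, 0.16 kg: flat plate 64 (x) x 180 (y) x 12 mm with a dark upright grip block in its middle, 30 (x) x 56 (y) mm, reaching from 12 to 63 mm above the underside. Origin at the centre of the underside, z up through the grip. It lies flat on the desk to the right (-y) of the press.
- ink_pad: Red ink pad box, 54 x 84 x 17 mm, loose bystander. Origin at the centre of its underside.
- bracelet: Brown bead bracelet, 67 x 71 x 12 mm, loose bystander. Origin at the centre of its underside.
- tape_roll: Roll of brown tape lying flat, 96 x 95 x 48 mm, loose bystander. Origin at the centre of its underside.
Not all that is in view belongs to the job. Several things have the shape of the roller; the one meant has the colours described above.

How it is judged:
By the outcome, as a careful person would: the job done as asked, in the order asked, and still so for the second after the job is handed in, with the robot touching nothing.
It also fails if it takes over 72 s, if anything falls off the work surface, if the arm or the gripper's body presses on something with over 40 N, if the wrist force passes 120 N, or if a joint passes its speed limit or range.

## Working session

There is one attempt and no reset: what is moved stays moved. The work goes in short steps, Python scripts to look and compute and a tool call to move; the robot and the scene stay as the last step left them, time stands still between calls to the robot, and variables do not carry over. Pictures are saved under pics/ and viewed, and the job is handed in when it is done.

Besides the shell and the picture viewer there is one more tool, called after ">>>" as name(argument=value, ...) on one line, values as JSON. apply_moves: Moves the arm, as the interface text tells. Its arguments: {"type":"object","properties":{"turn":{"type":"array"},"slide":{"type":"array"},"jaw":{"type":"array"},"grip_force":{"type":"number"}},"required":["turn","slide","jaw"]}

```bash
ls; mkdir -p pics; python3 - <<'E'
from station import manip
import cv2,json
for n in ["scene","top","wrist"]:
    f=manip.grab_frame(n); cv2.imwrite(f"pics/a_{n}.png",f["image"])
    print(n,f["camera_matrix"],f["origin"],f["attitude"])
print(manip.state(), manip.pinch_z)
E
```

```text
pics
scene [[527.49553461   0.         275.84622572]
 [  0.         527.49553461 209.39266432]
 [  0.           0.           1.        ]] [0.65195322 0.53137199 1.29114056] [-0.03057224  0.10906717  0.9639969  -0.24058194]
top [[436.69369402   0.         282.24779547]
 [  0.         436.69369402 212.99866086]
 [  0.           0.           1.        ]] [ 0.39201787 -0.07637769  1.36408336] [ 0.02281914 -0.70368158  0.70959108 -0.02814275]
wrist [[351.78435992   0.         280.21381119]
 [  0.         351.78435992 211.94064491]
 [  0.           0.           1.        ]] [ 0.2551395  -0.57572987  0.37344348] [ 0.12755998  0.7914927  -0.58992711 -0.09619644]
{'t': 0.15, 'joint_positions': array([-1.30003353e+00,  4.23705342e-01,  1.63049447e+00, -1.67302456e-05,
        1.08859002e+00, -1.89836660e-02]), 'qvel': array([-0.00140629, -0.00102061, -0.00340446, -0.00180591,  0.00187617,
        0.00013179]), 'effort': array([ 9.74776049e-04, -5.57769513e+01, -2.82016701e+01,  8.27699705e-05,
        4.68120168e-03,  1.41482474e-05]), 'position': array([ 0.17848717, -0.59853783,  0.23070711]), 'orientation': array([-5.92920610e-04,  9.89523477e-01,  1.44370809e-01, -8.25074077e-05]), 'wrist_force': array([-0.19627751, -0.04106589, -0.79230027]), 'ft_torque': array([-0.00387931,  0.04734952, -0.04081813]), 'opening': 0.0854352332997811} 0.0187
```

View pics/a_scene.png

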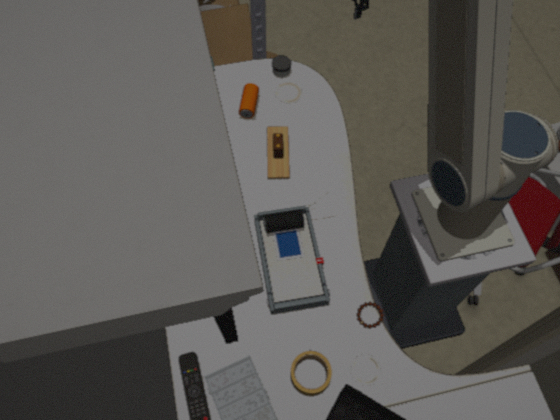

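View pics/a_top.png

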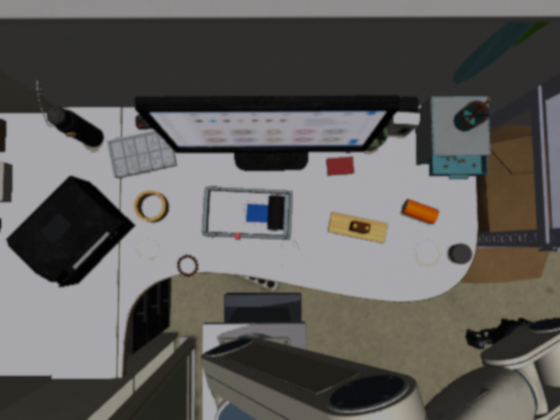

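View pics/a_wrist.png

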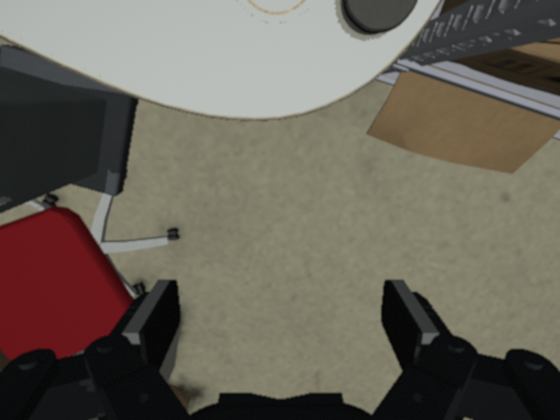

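The scene view shows the press around (290,258) with the roller at (285,221), and the board at (278,152). The top view has the press at (247,213), roller (276,212), red pointer (237,237), board (358,228), ink pad (340,166), bracelet (188,265) and tape (150,206). Things that could be taken for the roller: the orange cylinder at top (421,212), the dark round pot (460,253), the black bottle (78,128) and the bottle on the stand (470,115). The black roller on the press is at (276,212).

```bash
cat > h.py <<'E'
import numpy as np,cv2
from scipy.spatial.transform import Rotation as R
from station import manip
def q2R(q): return R.from_quat([q[1],q[2],q[3],q[0]])
class Cam:
    def __init__(s,n):
        f=manip.grab_frame(n); s.im=f["image"]; s.K=np.array(f["camera_matrix"]); s.o=np.array(f["origin"]); s.R=q2R(f["attitude"]).as_matrix()
    def ray(s,uv):
        uv=np.atleast_2d(uv).astype(float); d=np.c_[uv,np.ones(len(uv))]@np.linalg.inv(s.K).T; return d@s.R.T
    def onplane(s,uv,z):
        d=s.ray(uv); return s.o+d*((z-s.o[2])/d[:,2])[:,None]
    def proj(s,P):
        p=(np.atleast_2d(P)-s.o)@s.R; q=p@s.K.T; return q[:,:2]/q[:,2:]
def crop(im,u0,v0,u1,v1,k,name):
    cv2.imwrite(name,cv2.resize(im[v0:v1,u0:u1],None,fx=k,fy=k,interpolation=cv2.INTER_CUBIC))
E
python3 - <<'E'
from h import *
t=Cam("top"); s=Cam("scene")
crop(t.im,190,170,400,260,3.8,"pics/b_top.png")
crop(s.im,230,110,350,320,2.8,"pics/b_scene.png")
for n,uv,z in [("board",(358,228),0.06),("pressTL",(203,187),.04),("pressTR",(291,190),.04),("BR",(291,238),.04),("roller",(276,212),.09),("mark",(237,237),.04),("monitor foot",(270,170),0),("ink",(340,166),.017)]:
    print(n,t.onplane(uv,z).round(3))
for n,uv,z in [("board",(278,145),0.06),("roller",(285,221),.09),("mark",(321,261),.04)]:
    print(n,s.onplane(uv,z).round(3))
E
```

```text
board [[ 0.439 -0.313  0.06 ]]
pressTL [[0.569 0.154 0.04 ]]
pressTR [[ 0.558 -0.114  0.04 ]]
BR [[ 0.411 -0.113  0.04 ]]
roller [[ 0.487 -0.068  0.09 ]]
mark [[0.416 0.051 0.04 ]]
monitor foot [[ 0.627 -0.05   0.   ]]
ink [[ 0.635 -0.268  0.017]]
board [[ 0.444 -0.306  0.06 ]]
roller [[ 0.485 -0.053  0.09 ]]
mark [[0.415 0.054 0.04 ]]
```

View pics/b_top.png

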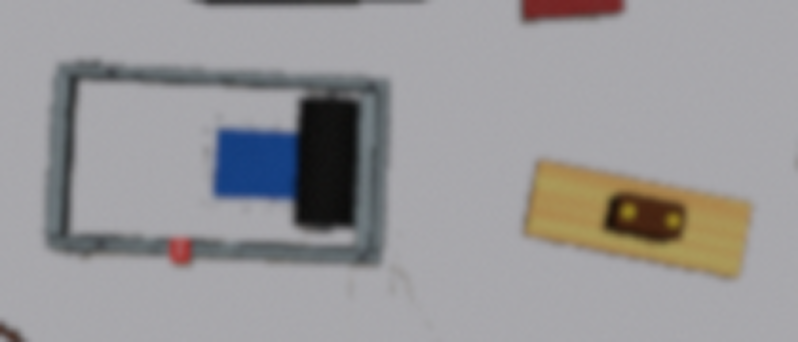

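View pics/b_scene.png

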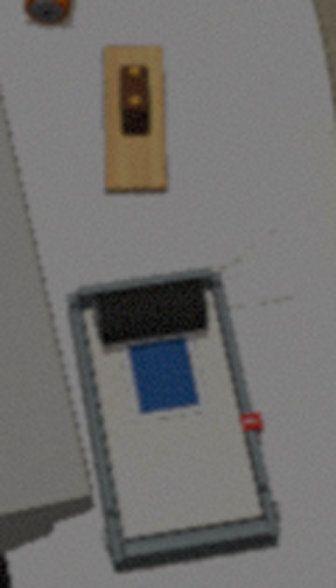

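```bash
python3 - <<'E'
from h import *
st=manip.state(); w=Cam("wrist")
Rt=q2R(st["orientation"]).as_matrix(); p=st["position"]
print("cam in tool",(Rt.T@(w.o-p)).round(4)); print((Rt.T@w.R).round(3)); print("tool x,y",Rt[:,0].round(3),Rt[:,1].round(3))
t=Cam("top"); hsv=cv2.cvtColor(t.im,cv2.COLOR_BGR2HSV)
m=cv2.inRange(hsv,(12,60,80),(35,255,255)); m[:,:320]=0;m[:,395:]=0;m[:200]=0;m[250:]=0
P=t.onplane(np.argwhere(m)[:,::-1],0.012)[:,:2].astype(np.float32)
m2=cv2.morphologyEx(m,cv2.MORPH_CLOSE,np.ones((15,15)))
c=max(cv2.findContours(m2,0,1)[0],key=cv2.contourArea)
P=t.onplane(c[:,0],0.012)[:,:2].astype(np.float32)
print(cv2.minAreaRect(P))
for n in ("scene","top"):
    c=Cam(n);print(n,c.proj([[0.44,-.31,.2]]))
print([manip.state()["wrist_force"].round(2) for _ in range(3)])
E
```

```text
cam in tool [ 8.000e-02 -1.000e-04 -1.428e-01]
[[-0.    -0.949 -0.315]
 [ 1.    -0.    -0.   ]
 [ 0.    -0.315  0.949]]
tool x,y [0.958 0.286 0.   ] [ 0.286 -0.958 -0.001]
((0.44367527961730957, -0.31961074471473694), (0.17890281975269318, 0.06333347409963608), 77.95420837402344)
scene [[279.75519099 112.43230637]]
top [[366.41300286 225.77917423]]
[array([-0.07, -0.42, -0.36]), array([-0.07, -0.42, -0.36]), array([-0.07, -0.42, -0.36])]
```

>>> apply_moves(turn=[[0,0,-10],[0,0,-10],[0,0,-10],[0,0,-10],[0,0,-10],[0,0,-10],[0,0,-10],[0,0,-10],[0,0,-10],[0,0,-10]], slide=[[3.6,-3.1,-0.4],[4.1,-2.4,-0.4],[4.5,-1.6,-0.4],[4.7,-0.8,-0.4],[4.8,0.1,-0.4],[4.7,0.9,-0.4],[4.4,1.7,-0.4],[4.0,2.5,-0.4],[3.5,3.2,-0.4],[2.9,3.8,-0.4]], jaw=[1,1,1,1,1,1,1,1,1,1])

```text
t: 1.7
position: [0.4482, -0.205, 0.2717]
orientation: [0.0, 0.523, 0.852, 0.0]
wrist_force: [-0.4, 0.3, 0.0]
opening: 0.085
```

>>> apply_moves(turn=[[0,0,-10.5],[0,0,-10.5],[0,0,-10.5],[0,0,-10.5],[0,0,-10.5],[0,0,-10.5],[0,0,0],[0,0,0],[0,0,0],[0,0,0]], slide=[[0,0,-0.5],[0,0,-0.5],[0,0,-0.5],[0,0,-0.5],[0,0,0],[0,0,0],[0,0,0],[0,0,0],[0,0,0],[0,0,0]], jaw=[1,1,1,1,1,1,1,1,1,1])

```text
t: 2.95
position: [0.4474, -0.2063, 0.2913]
orientation: [0.0, 0.004, 1.0, -0.0]
wrist_force: [-0.5, -0.7, -0.2]
opening: 0.0853
```

```bash
python3 - <<'E'
from h import *
w=Cam("wrist"); cv2.imwrite("pics/c_wrist.png",w.im); np.savez("c.npz",im=w.im,K=w.K,o=w.o,R=w.R)
st=manip.state(); print(st["t"],st["position"],st["orientation"],st["wrist_force"],st["joint_positions"].round(2), w.o)
E
```

```text
3.0 [ 0.44736494 -0.20627323  0.2913174 ] [-4.63078716e-06  3.82976563e-03  9.99992666e-01  4.58019795e-06] [-0.04523916 -0.3022163   0.45888259] [-0.46  0.15  1.86  0.    1.13 -2.02] [ 0.36491271 -0.20593255  0.43414182]
```

View pics/c_wrist.png

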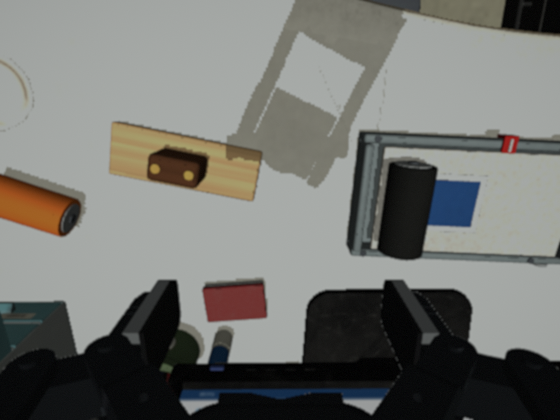

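The wrist view shows the board at (185,162) with the grip at (177,168), the roller at (408,210), the strip edge at (455,203), the pointer line at (511,145) and the press's left fence at x≈362–378. The ink pad is at (236,300) and the orange look-alike at (38,205).

```bash
python3 - <<'E'
from h import *
d=np.load("c.npz"); 
w=Cam.__new__(Cam); w.im,w.K,w.o,w.R=d["im"],d["K"],d["o"],d["R"]
hsv=cv2.cvtColor(w.im,cv2.COLOR_BGR2HSV)
m=cv2.inRange(hsv,(10,60,60),(35,255,255)); m[:,:95]=0;m[:,280:]=0;m[:105]=0;m[215:]=0
m=cv2.morphologyEx(m,cv2.MORPH_CLOSE,np.ones((25,25)))
c=max(cv2.findContours(m,0,1)[0],key=cv2.contourArea)
print("board",cv2.minAreaRect(w.onplane(c[:,0],0.012)[:,:2].astype(np.float32)))
# grip top: dark brown
g=cv2.inRange(hsv,(0,60,0),(20,255,110)); g[:,:140]=0;g[:,215:]=0;g[:140]=0;g[195:]=0
print("grip px", cv2.boundingRect(g))
b=cv2.inRange(hsv,(100,120,60),(125,255,255)); b[:,:425]=0;b[:170]=0;b[235:]=0;b[:,500:]=0
ys,xs=np.nonzero(b); c=max(cv2.findContours(b,0,1)[0],key=cv2.contourArea)
q=cv2.minAreaRect(w.onplane(c[:,0],0.04)[:,:2].astype(np.float32)); print("strip visible",q, cv2.boxPoints(q).round(4).tolist())
r=cv2.inRange(hsv,(0,120,90),(8,255,255))|cv2.inRange(hsv,(172,120,90),(180,255,255)); r[:,:480]=0;r[:120]=0;r[170:]=0
c=np.vstack(cv2.findContours(r,0,1)[0]); q=cv2.minAreaRect(w.onplane(c[:,0],0.04)[:,:2].astype(np.float32)); print("mark",q, cv2.boundingRect(r))
k=cv2.inRange(hsv,(0,0,0),(180,255,70)); k[:,:377]=0;k[:,445:]=0;k[:155]=0;k[265:]=0
c=max(cv2.findContours(k,0,1)[0],key=cv2.contourArea); print("roller px",cv2.minAreaRect(c),cv2.boxPoints(cv2.minAreaRect(c)).round(1).tolist())
crop(w.im,340,110,560,280,3.6,"pics/c_press.png"); crop(w.im,95,105,285,215,4,"pics/c_board.png")
E
```

```text
board ((0.4411141574382782, -0.32175618410110474), (0.17800123989582062, 0.06354970484972), 77.94585418701172)
grip px (147, 140, 68, 48)
strip visible ((0.4875663220882416, -0.004918308928608894), (0.05082933232188225, 0.05301259830594063), 86.98909759521484) [[0.45980000495910645, -0.02889999933540821], [0.5127000212669373, -0.031700000166893005], [0.5153999924659729, 0.019099999219179153], [0.46239998936653137, 0.021900000050663948]]
mark ((0.4190475046634674, 0.04871611297130585), (0.01574452593922615, 0.018129335716366768), 86.52925109863281) (501, 136, 18, 17)
roller px ((406.43994140625, 209.4199981689453), (48.790367126464844, 98.57068634033203), 8.130102157592773) [[375.29998779296875, 254.8000030517578], [389.29998779296875, 157.1999969482422], [437.6000061035156, 164.10000610351562], [423.6000061035156, 261.70001220703125]]
```

View pics/c_press.png

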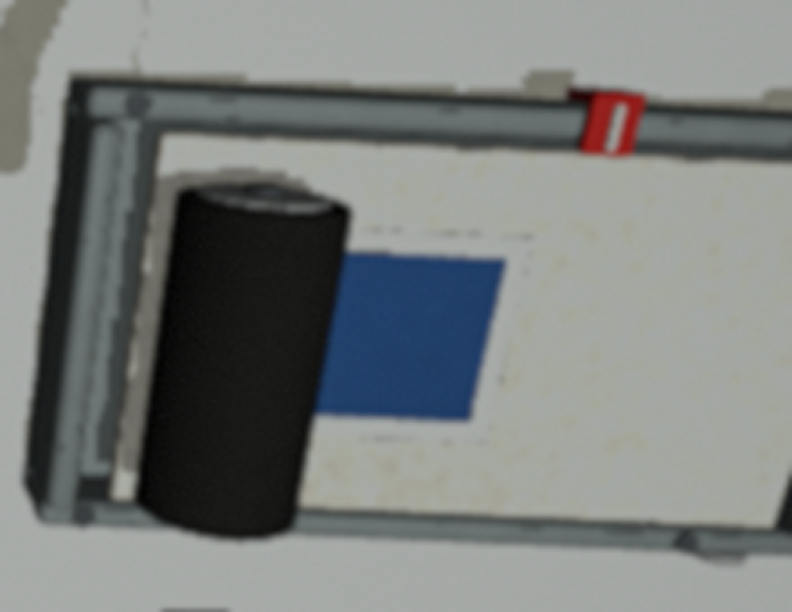

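View pics/c_board.png

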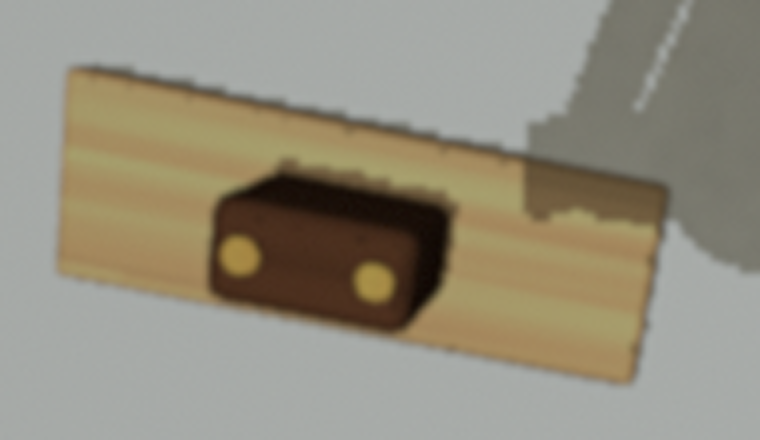

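```bash
python3 - <<'E'
from h import *
d=np.load("c.npz"); 
w=Cam.__new__(Cam); w.im,w.K,w.o,w.R=d["im"],d["K"],d["o"],d["R"]
C=lambda x,y:(340+x/3.6,110+y/3.6)
B=lambda x,y:(95+x/4,105+y/4)
print("grip dots",w.onplane([B(240,256),B(373,283),B(306.5,269.5)],.063).round(4))
print("mark line",w.onplane([C(625,104),C(612,150)],.04).round(4))
for y,l,r in [(250,173,344),(350,159,327),(450,144.5,309)]:
    a=w.ray([C(l,y),C(r,y)]); a/=np.linalg.norm(a,axis=1)[:,None]; b=a.sum(0); print("axis",(w.o+b*(.065-w.o[2])/b[2]).round(4))
print("endface",w.onplane([C(265,198)],.065).round(4))
print("rails outer -x edge",w.onplane([C(75,78),C(580,93),C(780,103)],.036).round(4))
print("bed -x edge",w.onplane([C(160,133),C(575,152)],.04).round(4))
print("bed +x edge",w.onplane([C(300,510),C(770,526)],.04).round(4))
print("silver corner",w.onplane([C(530,237),C(503,380)],.04).round(4))
E
```

```text
grip dots [[ 0.4392 -0.3401  0.063 ]
 [ 0.4468 -0.3053  0.063 ]
 [ 0.443  -0.3228  0.063 ]]
mark line [[0.4134 0.0518 0.04  ]
 [0.4275 0.0506 0.04  ]]
axis [ 0.4524 -0.0658  0.065 ]
axis [ 0.4837 -0.0671  0.065 ]
axis [ 0.5166 -0.0686  0.065 ]
endface [[ 0.4368 -0.065   0.065 ]]
rails outer -x edge [[ 0.4046 -0.1167  0.036 ]
 [ 0.4104  0.0398  0.036 ]
 [ 0.414   0.1024  0.036 ]]
bed -x edge [[ 0.4211 -0.0902  0.04  ]
 [ 0.428   0.0392  0.04  ]]
bed +x edge [[ 0.5492 -0.0316  0.04  ]
 [ 0.5566  0.1302  0.04  ]]
silver corner [[0.4548 0.03   0.04  ]
 [0.5028 0.0297 0.04  ]]
```

>>> apply_moves(turn=[[0,0,0],[0,0,0],[0,0,0],[0,0,5.8],[0,0,5.8],[0,0,0],[0,0,0],[0,0,0],[0,0,0],[0,0,0]], slide=[[0.2,-3.9,0],[0.2,-3.9,1],[0,-3.8,3],[0,0,4],[0,0,4],[0,0,4],[0,0,3],[0,0,0],[0,0,0],[0,0,0]], jaw=[1,1,1,1,1,1,1,1,1,1])

```text
t: 4.25
position: [0.4435, -0.3229, 0.1029]
orientation: [0.001, 0.105, 0.995, -0.001]
wrist_force: [-0.3, -0.8, -0.3]
opening: 0.0857
```

```bash
python3 - <<'E'
from h import *
w=Cam("wrist"); cv2.imwrite("pics/d_wrist.png",w.im)
st=manip.state(); print(st["t"],st["position"],st["orientation"],st["wrist_force"])
Rt=q2R(st["orientation"]).as_matrix(); print(Rt[:,1].round(4))
E
```

```text
4.3 [ 0.44333246 -0.32285479  0.10275836] [ 1.09160769e-03  1.04526097e-01  9.94521321e-01 -6.68063359e-04] [-0.82853689  0.32275626  0.00100799]
[ 0.2079  0.9781 -0.0011]
```

View pics/d_wrist.png

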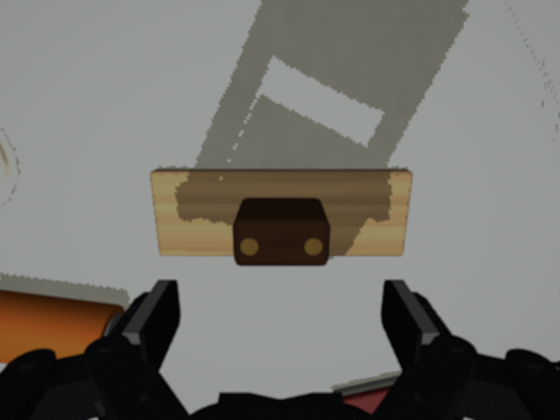

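>>> apply_moves(turn=[[0,0,0],[0,0,0],[0,0,0],[0,0,0],[0,0,0],[0,0,0],[0,0,0],[0,0,0],[0,0,0],[0,0,0]], slide=[[-0.1,0,2.5],[0,0,2.5],[0,0,2],[0,0,0.9],[0,0,0],[0,0,0],[0,0,0],[0,0,0],[0,0,0],[0,0,0]], jaw=[1,1,1,1,1,-1,-1,-1,-1,-1], grip_force=80)

```text
t: 5.55
position: [0.4442, -0.3229, 0.0235]
orientation: [0.001, 0.105, 0.995, -0.0]
wrist_force: [0.0, -0.1, 4.8]
opening: 0.0555
```

>>> apply_moves(turn=[[0,0,0],[0,0,0],[0,0,0],[0,0,-4.6],[0,0,-4.7],[0,0,0],[0,0,0],[0,0,0],[0,0,0],[0,0,0]], slide=[[0,0,-1],[0,0,-3],[0,0,-4],[0,0,-3],[0,0,-1],[-0.7,3,0],[-0.8,4,0],[-0.7,2.9,0],[0,0,0],[0,0,0]], jaw=[-1,-1,-1,-1,-1,-1,-1,-1,-1,-1])

```text
t: 6.8
position: [0.4702, -0.225, 0.1428]
orientation: [0.0, 0.023, 1.0, -0.0]
wrist_force: [-0.6, 0.2, -1.3]
opening: 0.0551
```

```bash
python3 - <<'E'
from h import *
w=Cam("wrist"); cv2.imwrite("pics/e_wrist.png",w.im)
np.savez("e.npz",im=w.im,K=w.K,o=w.o,R=w.R)
for i in range(3):
    st=manip.state(); print(st["t"],st["position"],st["orientation"],st["wrist_force"],st["ft_torque"].round(2)); manip.grab_frame("top")
Rt=q2R(st["orientation"]).as_matrix(); print(Rt.round(4))
E
```

```text
6.85 [ 0.47011988 -0.22525822  0.14264695] [ 1.89168388e-04  2.36633061e-02  9.99719944e-01 -2.14391807e-04] [-0.32859203  0.19385322 -0.9122881 ] [ 0.04 -0.02 -0.03]
6.9 [ 0.47005203 -0.225382    0.14255491] [ 1.57635144e-04  2.39328216e-02  9.99713546e-01 -1.45817966e-04] [-0.3696975   0.06048227 -1.62579966] [ 0.02 -0.08 -0.  ]
6.95 [ 0.47001483 -0.22542373  0.14245298] [ 1.03963004e-04  2.40686526e-02  9.99710297e-01 -1.01204668e-04] [-0.03025338 -0.28343221 -1.11800827] [ 0.    0.06 -0.01]
[[-9.988e-01  4.810e-02  2.000e-04]
 [ 4.810e-02  9.988e-01 -2.000e-04]
 [-2.000e-04 -2.000e-04 -1.000e+00]]
```

View pics/e_wrist.png

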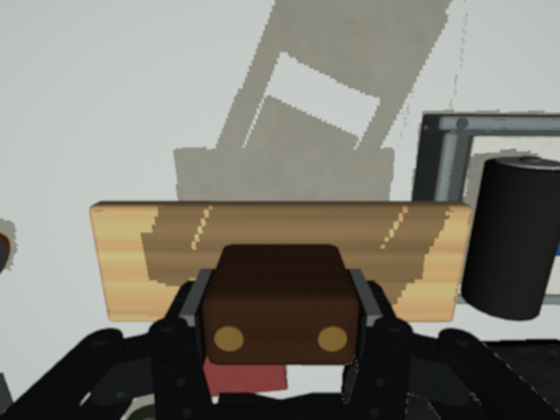

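>>> apply_moves(turn=[[0,0,0],[0,0,0],[0,0,0],[0,0,0],[0,0,0],[0,0,0],[0,0,0],[0,0,0],[0,0,0],[0,0,0]], slide=[[-0.2,2,0],[-0.2,3,0],[-0.2,3,0],[-0.2,2,0],[0,0,1],[0,0,0.8],[0,0,0.5],[0,0,0.2],[0,0,0],[0,0,0]], jaw=[-1,-1,-1,-1,-1,-1,-1,-1,-1,-1])

```text
t: 8.25
position: [0.483, -0.1253, 0.1175]
orientation: [0.0, 0.024, 1.0, -0.0]
wrist_force: [0.4, 0.2, -1.7]
opening: 0.0549
```

```bash
cat > s.py <<'E'
from h import *
import sys
tag=sys.argv[1]; n=int(sys.argv[2]) if len(sys.argv)>2 else 3
F=[];T=[]
for i in range(n):
    w=Cam("wrist")
    st=manip.state(); F.append(st["wrist_force"]);T.append(st["ft_torque"])
cv2.imwrite(f"pics/{tag}.png",w.im); np.savez(f"{tag}.npz",im=w.im,K=w.K,o=w.o,R=w.R)
print("t",round(st["t"],2),"p",st["position"].round(4),"q",st["orientation"].round(4),"op",st["opening"].round(4))
print("F",np.mean(F,0).round(2),"fz",np.array(F)[:,2].round(2),"T",np.mean(T,0).round(2))
E
python3 s.py f1 4
```

```text
Traceback (most recent call last):
  File "s.py", line 9, in <module>
    print("t",round(st["t"],2),"p",st["position"].round(4),"q",st["orientation"].round(4),"op",st["opening"].round(4))
                                                                                               ^^^^^^^^^^^^^^^^^^^
AttributeError: 'float' object has no attribute 'round'
```

View pics/f1.png

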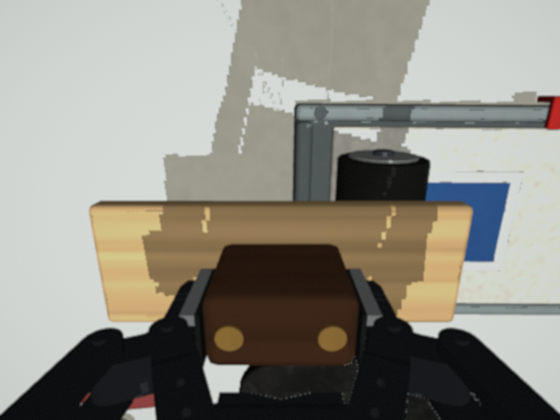

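```bash
sed -i 's/st\["opening"\].round(4)/round(st["opening"],4)/' s.py; python3 s.py f1b 4; python3 - <<'E'
import numpy as np
from h import *
d=np.load("f1b.npz"); im=d["im"]
crop(im,285,85,560,325,2.9,"pics/f1c.png")
E
```

```text
t 8.65 p [ 0.4829 -0.1251  0.1174] q [ 1.000e-04  2.350e-02  9.997e-01 -0.000e+00] op 0.0553
F [-0.61 -0.04 -1.69] fz [-1.08 -1.61 -2.61 -1.46] T [ 0.    0.02 -0.01]
```

View pics/f1c.png

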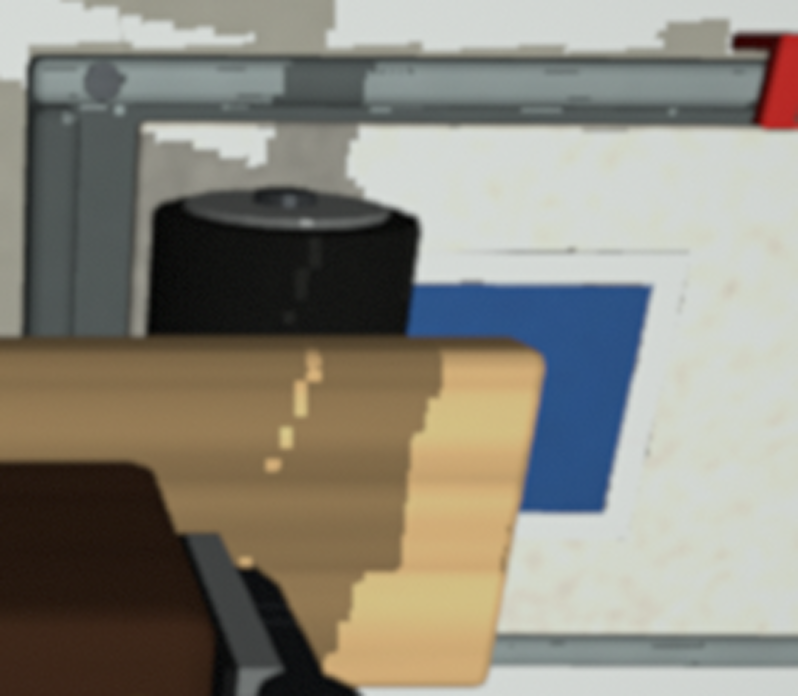

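>>> apply_moves(turn=[[0,0,0],[0,0,0],[0,0,0],[0,0,0],[0,0,0],[0,0,0],[0,0,0],[0,0,0],[0,0,0],[0,0,0]], slide=[[0,0,0.1],[0,0,0.1],[0,0,0.1],[0,0,0.05],[0,0,0.05],[0,0,0.05],[0,0,0.05],[0,0,0],[0,0,0],[0,0,0]], jaw=[-1,-1,-1,-1,-1,-1,-1,-1,-1,-1])

```text
t: 9.9
position: [0.4828, -0.1251, 0.1123]
orientation: [-0.0, 0.023, 1.0, 0.0]
wrist_force: [-1.0, 0.2, -1.1]
opening: 0.0549
```

```bash
python3 s.py f2 4
```

```text
t 10.1 p [ 0.4829 -0.1251  0.1124] q [0.     0.0235 0.9997 0.    ] op 0.0554
F [ 0.03  0.02 -0.72] fz [-1.17  0.07 -1.62 -0.14] T [0.08 0.04 0.02]
```

>>> apply_moves(turn=[[0,0,0],[0,0,0],[0,0,0],[0,0,0],[0,0,0],[0,0,0],[0,0,0],[0,0,0],[0,0,0],[0,0,0]], slide=[[0,0,0.05],[0,0,0.05],[0,0,0.05],[0,0,0.05],[0,0,0],[0,0,0],[0,0,0],[0,0,0],[0,0,0],[0,0,0]], jaw=[-1,-1,-1,-1,-1,-1,-1,-1,-1,-1])

```text
t: 11.35
position: [0.4829, -0.1251, 0.1103]
orientation: [-0.0, 0.024, 1.0, 0.0]
wrist_force: [-0.1, 0.5, -0.0]
opening: 0.0551
```

```bash
python3 s.py f3 4
```

```text
t 11.55 p [ 0.4829 -0.1251  0.1103] q [-0.      0.0235  0.9997 -0.    ] op 0.0553
F [-0.49 -0.01  1.11] fz [1.36 1.23 1.06 0.8 ] T [0.12 0.11 0.02]
```

>>> apply_moves(turn=[[0,0,0],[0,0,0],[0,0,0],[0,0,0],[0,0,0],[0,0,0],[0,0,0],[0,0,0],[0,0,0],[0,0,0]], slide=[[0,0,0.1],[0,0,0.1],[0,0,0.1],[0,0,0.1],[0,0,0],[0,0,0],[0,0,0],[0,0,0],[0,0,0],[0,0,0]], jaw=[-1,-1,-1,-1,-1,-1,-1,-1,-1,-1])

```text
t: 12.8
position: [0.4829, -0.1251, 0.1063]
orientation: [0.0, 0.024, 1.0, -0.0]
wrist_force: [-0.9, 0.0, 3.7]
opening: 0.0547
```

```bash
python3 s.py f4 4
```

```text
t 13.0 p [ 0.4829 -0.1251  0.1063] q [ 0.      0.0235  0.9997 -0.    ] op 0.055
F [-2.07 -0.12  4.08] fz [4.18 3.82 4.77 3.55] T [0.3  0.19 0.08]
```

>>> apply_moves(turn=[[0,0,0],[0,0,0],[0,0,0],[0,0,0],[0,0,0],[0,0,0],[0,0,0],[0,0,0],[0,0,0],[0,0,0]], slide=[[0,0,0.1],[0,0,0.1],[0,0,0.1],[0,0,0.1],[0,0,0.1],[0,0,0],[0,0,0],[0,0,0],[0,0,0],[0,0,0]], jaw=[-1,-1,-1,-1,-1,-1,-1,-1,-1,-1])

```text
t: 14.25
position: [0.4829, -0.1251, 0.1015]
orientation: [0.0, 0.023, 1.0, -0.0]
wrist_force: [-3.1, -1.7, 8.8]
opening: 0.0551
```

```bash
python3 s.py f5 4
```

```text
t 14.45 p [ 0.483  -0.1251  0.1016] q [ 1.000e-04  2.350e-02  9.997e-01 -0.000e+00] op 0.0549
F [-2.82 -0.3   7.96] fz [8.05 7.46 8.33 7.99] T [0.47 0.35 0.12]
```

View pics/f5.png

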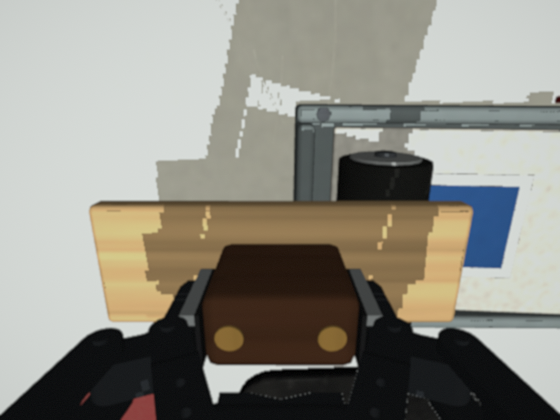

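>>> apply_moves(turn=[[0,0,0],[0,0,0],[0,0,0],[0,0,0],[0,0,0],[0,0,0],[0,0,0],[0,0,0],[0,0,0],[0,0,0]], slide=[[0,0.1,-0.005],[0,0.2,-0.011],[0,0.2,-0.011],[0,0.2,-0.011],[0,0.2,-0.011],[0,0.2,-0.011],[0,0.2,-0.011],[0,0.1,-0.006],[0,0,0],[0,0,0]], jaw=[-1,-1,-1,-1,-1,-1,-1,-1,-1,-1])

```text
t: 15.7
position: [0.4836, -0.1111, 0.1023]
orientation: [0.0, 0.023, 1.0, -0.0]
wrist_force: [-2.7, 1.2, 7.2]
opening: 0.0551
```

```bash
python3 s.py g1 4
```

```text
t 15.9 p [ 0.4836 -0.1111  0.1023] q [1.000e-04 2.350e-02 9.997e-01 0.000e+00] op 0.055
F [-2.27  0.4   7.86] fz [8.06 7.68 7.94 7.74] T [0.45 0.32 0.1 ]
```

View pics/g1.png

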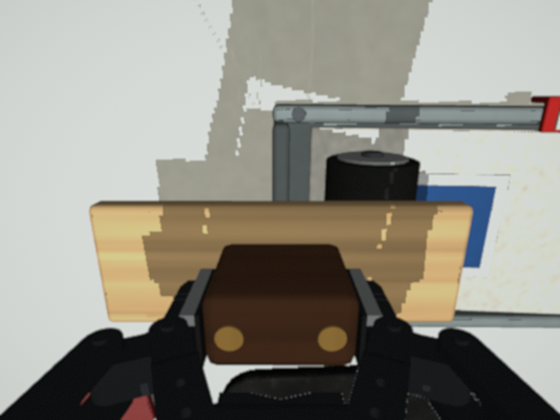

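>>> apply_moves(turn=[[0,0,0],[0,0,0],[0,0,0],[0,0,0],[0,0,0],[0,0,0],[0,0,0],[0,0,0],[0,0,0],[0,0,0]], slide=[[0,0.2,-0.009],[0,0.2,-0.009],[0,0.2,-0.01],[0,0.2,-0.01],[0,0.2,-0.01],[0,0.2,-0.01],[0,0.2,-0.01],[0,0.2,-0.01],[0,0.2,-0.01],[0,0.2,-0.01]], jaw=[-1,-1,-1,-1,-1,-1,-1,-1,-1,-1])

```text
t: 17.15
position: [0.4846, -0.0912, 0.1034]
orientation: [0.0, 0.024, 1.0, -0.0]
wrist_force: [-2.9, -0.2, 7.5]
opening: 0.0553
```

```bash
python3 s.py g2 4
```

```text
t 17.35 p [ 0.4847 -0.0911  0.1034] q [ 2.000e-04  2.350e-02  9.997e-01 -0.000e+00] op 0.0548
F [-2.22 -0.24  8.34] fz [7.94 9.15 8.11 8.14] T [0.4  0.37 0.06]
```

>>> apply_moves(turn=[[0,0,0],[0,0,0],[0,0,0],[0,0,0],[0,0,0],[0,0,0],[0,0,0],[0,0,0],[0,0,0],[0,0,0]], slide=[[0,0.2,-0.011],[0,0.2,-0.011],[0,0.2,-0.011],[0,0.2,-0.011],[0,0.2,-0.01],[0,0.2,-0.01],[0,0.2,-0.01],[0,0.2,-0.01],[0,0.2,-0.01],[0,0.2,-0.01]], jaw=[-1,-1,-1,-1,-1,-1,-1,-1,-1,-1])

```text
t: 18.6
position: [0.4857, -0.0712, 0.1044]
orientation: [0.0, 0.024, 1.0, -0.0]
wrist_force: [-2.3, -0.9, 8.8]
opening: 0.055
```

```bash
python3 s.py g3 4
```

```text
t 18.8 p [ 0.4857 -0.0711  0.1044] q [ 3.000e-04  2.350e-02  9.997e-01 -0.000e+00] op 0.0552
F [-1.9   0.37  8.22] fz [8.48 7.79 8.03 8.6 ] T [0.27 0.33 0.06]
```

View pics/g3.png

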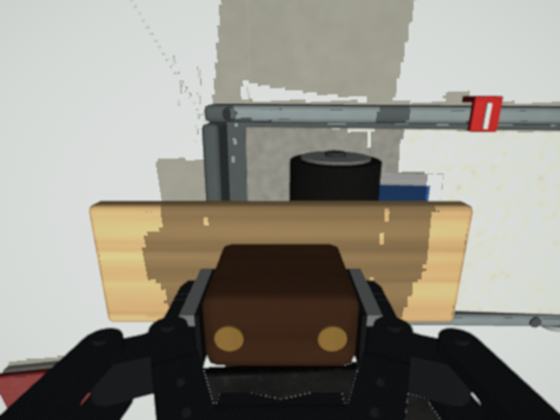

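>>> apply_moves(turn=[[0,0,0],[0,0,0],[0,0,0],[0,0,0],[0,0,0],[0,0,0],[0,0,0],[0,0,0],[0,0,0],[0,0,0]], slide=[[0,0.2,-0.01],[0,0.2,-0.01],[0,0.2,-0.01],[0,0.2,-0.01],[0,0.2,-0.01],[0,0.2,-0.01],[0,0.2,-0.01],[0,0.2,-0.01],[0,0.2,-0.009],[0,0.2,-0.009]], jaw=[-1,-1,-1,-1,-1,-1,-1,-1,-1,-1])

```text
t: 20.05
position: [0.4867, -0.0512, 0.1054]
orientation: [0.0, 0.024, 1.0, -0.0]
wrist_force: [-1.7, -0.4, 9.0]
opening: 0.0553
```

```bash
python3 s.py g4 4
```

```text
t 20.25 p [ 0.4867 -0.0512  0.1055] q [ 4.000e-04  2.350e-02  9.997e-01 -1.000e-04] op 0.0548
F [-2.07 -0.07  8.71] fz [8.44 8.89 8.97 8.53] T [0.17 0.33 0.05]
```

>>> apply_moves(turn=[[0,0,0],[0,0,0],[0,0,0],[0,0,0],[0,0,0],[0,0,0],[0,0,0],[0,0,0],[0,0,0],[0,0,0]], slide=[[0,0.2,-0.013],[0,0.2,-0.013],[0,0.2,-0.013],[0,0.2,-0.012],[0,0.2,-0.012],[0,0.2,-0.012],[0,0.2,-0.012],[0,0.2,-0.012],[0,0.2,-0.012],[0,0.2,-0.012]], jaw=[-1,-1,-1,-1,-1,-1,-1,-1,-1,-1])

```text
t: 21.5
position: [0.4877, -0.0312, 0.1067]
orientation: [0.0, 0.024, 1.0, -0.0]
wrist_force: [-2.3, -0.6, 8.8]
opening: 0.055
```

```bash
python3 s.py g5 4
```

```text
t 21.7 p [ 0.4877 -0.0312  0.1067] q [ 5.000e-04  2.350e-02  9.997e-01 -0.000e+00] op 0.055
F [-2.32  0.36  8.04] fz [8.15 7.2  8.02 8.81] T [0.1 0.3 0. ]
```

>>> apply_moves(turn=[[0,0,0],[0,0,0],[0,0,0],[0,0,0],[0,0,0],[0,0,0],[0,0,0],[0,0,0],[0,0,0],[0,0,0]], slide=[[0,0.2,-0.009],[0,0.2,-0.009],[0,0.2,-0.009],[0,0.2,-0.009],[0,0.2,-0.009],[0,0.2,-0.009],[0,0.2,-0.009],[0,0.2,-0.01],[0,0.2,-0.01],[0,0.2,-0.01]], jaw=[-1,-1,-1,-1,-1,-1,-1,-1,-1,-1])

```text
t: 22.95
position: [0.4887, -0.0112, 0.1077]
orientation: [0.001, 0.024, 1.0, -0.0]
wrist_force: [-1.5, -0.9, 8.4]
opening: 0.055
```

```bash
python3 s.py g6 4
```

```text
t 23.15 p [ 0.4887 -0.0112  0.1076] q [ 5.000e-04  2.350e-02  9.997e-01 -0.000e+00] op 0.0552
F [-1.61  0.17  8.75] fz [8.6  9.24 8.15 9.  ] T [-0.    0.3  -0.01]
```

View pics/g6.png

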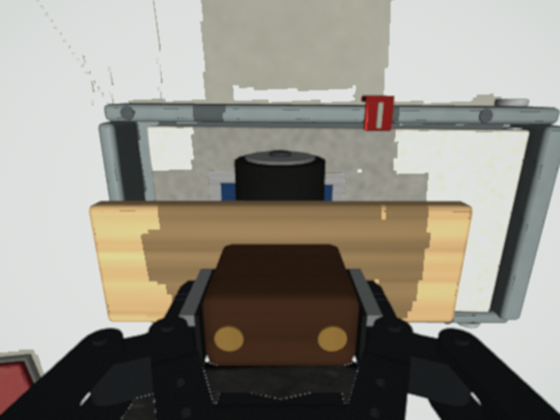

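>>> apply_moves(turn=[[0,0,0],[0,0,0],[0,0,0],[0,0,0],[0,0,0],[0,0,0],[0,0,0],[0,0,0],[0,0,0],[0,0,0]], slide=[[0,0.2,-0.012],[0,0.2,-0.012],[0,0.2,-0.011],[0,0.2,-0.011],[0,0.2,-0.01],[0,0.2,-0.01],[0,0.2,-0.01],[0,0.2,-0.01],[0,0.2,-0.01],[0,0.2,-0.01]], jaw=[-1,-1,-1,-1,-1,-1,-1,-1,-1,-1])

```text
t: 24.4
position: [0.4897, 0.0088, 0.1087]
orientation: [0.001, 0.023, 1.0, -0.0]
wrist_force: [-2.1, -0.7, 8.3]
opening: 0.055
```

```bash
python3 s.py g7 4
```

```text
t 24.6 p [0.4897 0.0088 0.1087] q [ 6.000e-04  2.340e-02  9.997e-01 -1.000e-04] op 0.0549
F [-1.25 -0.04  8.33] fz [8.4  7.99 8.32 8.61] T [-0.1   0.28 -0.02]
```

>>> apply_moves(turn=[[0,0,0],[0,0,0],[0,0,0],[0,0,0],[0,0,0],[0,0,0],[0,0,0],[0,0,0],[0,0,0],[0,0,0]], slide=[[0,0.2,-0.009],[0,0.2,-0.009],[0,0.2,-0.009],[0,0.2,-0.009],[0,0.2,-0.009],[0,0.2,-0.008],[0,0.2,-0.008],[0,0.2,-0.008],[0,0.2,-0.008],[0,0.2,-0.008]], jaw=[-1,-1,-1,-1,-1,-1,-1,-1,-1,-1])

```text
t: 25.85
position: [0.4907, 0.0288, 0.1096]
orientation: [0.001, 0.023, 1.0, -0.0]
wrist_force: [-0.8, -0.6, 7.4]
opening: 0.055
```

```bash
python3 s.py g8 4
```

```text
t 26.05 p [0.4907 0.0288 0.1096] q [ 7.000e-04  2.340e-02  9.997e-01 -0.000e+00] op 0.0548
F [-1.21 -0.07  8.13] fz [8.52 7.78 8.01 8.22] T [-0.17  0.25 -0.03]
```

>>> apply_moves(turn=[[0,0,0],[0,0,0],[0,0,0],[0,0,0],[0,0,0],[0,0,0],[0,0,0],[0,0,0],[0,0,0],[0,0,0]], slide=[[0,0.2,-0.007],[0,0.2,-0.007],[0,0.2,-0.007],[0,0.2,-0.007],[0,0.2,-0.007],[0,0.2,-0.007],[0,0.2,-0.007],[0,0.2,-0.007],[0,0.2,-0.007],[0,0.2,-0.007]], jaw=[-1,-1,-1,-1,-1,-1,-1,-1,-1,-1])

```text
t: 27.3
position: [0.4917, 0.0487, 0.1103]
orientation: [0.001, 0.023, 1.0, -0.0]
wrist_force: [-1.9, -0.8, 9.0]
opening: 0.0553
```

```bash
python3 s.py g9 4
```

```text
t 27.5 p [0.4917 0.0488 0.1103] q [ 8.000e-04  2.340e-02  9.997e-01 -0.000e+00] op 0.0552
F [-0.93 -0.25  8.32] fz [7.78 8.38 8.47 8.67] T [-0.3   0.25 -0.06]
```

View pics/g9.png

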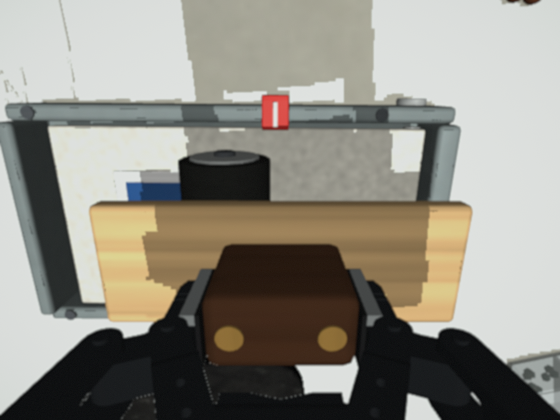

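```bash
cat > gap.py <<'E'
from h import *
import sys
d=np.load(sys.argv[1]+".npz"); w=Cam.__new__(Cam); w.im,w.K,w.o,w.R=d["im"],d["K"],d["o"],d["R"]
crop(w.im,150,85,400,205,3.2,f"pics/{sys.argv[1]}_c.png")
E
python3 gap.py g9
```

```text
(no output)
```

View pics/g9_c.png

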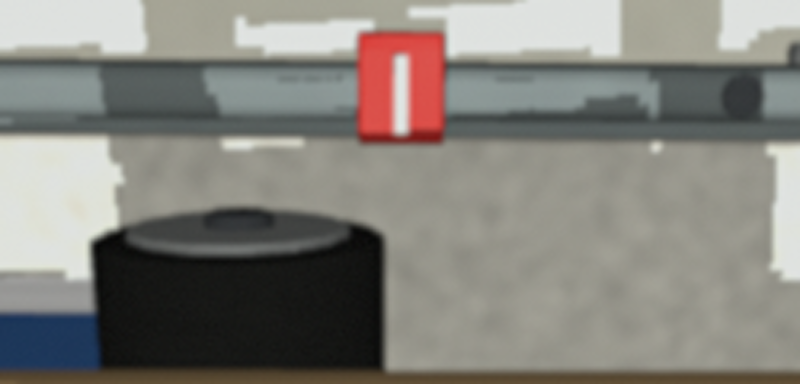

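```bash
cat >> gap.py <<'E'
def C(x,y): return (150+x/3.2,85+y/3.2)
if len(sys.argv)>2:
    v=[float(a) for a in sys.argv[2:]]  # row,left,right, markx,marky, axisz
    a=w.ray([C(v[1],v[0]),C(v[2],v[0])]); a/=np.linalg.norm(a,axis=1)[:,None]; b=a.sum(0); A=w.o+b*(v[5]-w.o[2])/b[2]
    M=w.onplane([C(v[3],v[4])],.04)[0]
    e=np.array([.050,.9987,0]); print("axis",A.round(4),"mark",M.round(4),"gap mm",1000*float((M-A)@e))
    print("radius chk mm", 1000*np.sin(np.arccos(a[0]@a[1])/2)*np.linalg.norm(np.cross(A-w.o,[1,-.05,0])))
E
python3 gap.py g9 300 97 383 401 95 .0615;python3 gap.py g9 270 95 382 401 95 .0615
```

```text
axis [0.4524 0.0201 0.0615] mark [0.4205 0.0491 0.04  ] gap mm 27.30619670822355
radius chk mm 23.7928966690231
axis [0.4471 0.0204 0.0615] mark [0.4205 0.0491 0.04  ] gap mm 27.31607107509525
radius chk mm 23.802206109159794
```

>>> apply_moves(turn=[[0,0,0],[0,0,0],[0,0,0],[0,0,0],[0,0,0],[0,0,0],[0,0,0],[0,0,0],[0,0,0],[0,0,0]], slide=[[0,0.2,-0.007],[0,0.2,-0.007],[0,0.2,-0.007],[0,0.2,-0.007],[0,0.2,-0.007],[0,0.2,-0.006],[0,0.2,-0.006],[0,0.2,-0.006],[0,0.2,-0.006],[0,0.2,-0.006]], jaw=[-1,-1,-1,-1,-1,-1,-1,-1,-1,-1])

```text
t: 28.75
position: [0.4928, 0.0688, 0.111]
orientation: [0.001, 0.023, 1.0, -0.0]
wrist_force: [-0.8, 0.1, 8.3]
opening: 0.0557
```

```bash
python3 s.py h1 4; python3 gap.py h1
```

```text
t 28.95 p [0.4928 0.0688 0.111 ] q [8.000e-04 2.340e-02 9.997e-01 0.000e+00] op 0.0553
F [-1.2   0.11  8.38] fz [8.59 7.64 9.36 7.94] T [-0.37  0.21 -0.03]
```

View pics/h1_c.png

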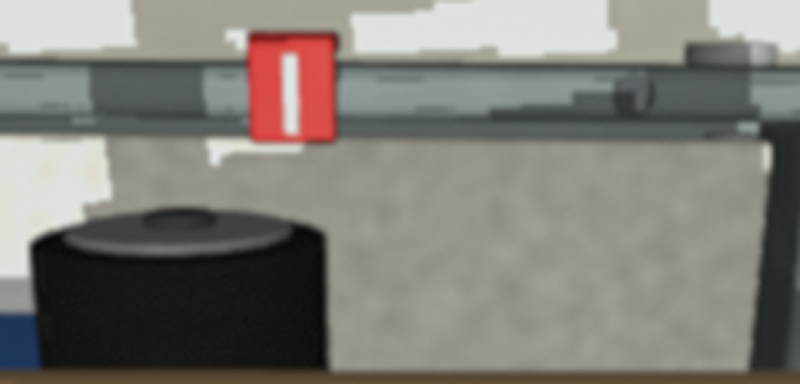

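>>> apply_moves(turn=[[0,0,0],[0,0,0],[0,0,0],[0,0,0],[0,0,0],[0,0,0],[0,0,0],[0,0,0],[0,0,0],[0,0,0]], slide=[[0,0.2,-0.006],[0,0.2,-0.006],[0,0.2,-0.006],[0,0.2,-0.006],[0,0.2,-0.006],[0,0.2,-0.006],[0,0.2,-0.006],[0,0.2,-0.005],[0,0.2,-0.005],[0,0.2,-0.005]], jaw=[-1,-1,-1,-1,-1,-1,-1,-1,-1,-1])

```text
t: 30.2
position: [0.4938, 0.0888, 0.1116]
orientation: [0.001, 0.023, 1.0, -0.0]
wrist_force: [-1.1, -0.3, 8.3]
opening: 0.0549
```

```bash
python3 gap.py h1 300 37 326 290.5 94 .062; sed -i 's/crop(w.im,150,85,400,205/crop(w.im,100,85,350,205/; s/(150+x/(100+x/' gap.py; python3 s.py h2 4; python3 gap.py h2
```

```text
axis [0.453  0.0301 0.062 ] mark [0.4204 0.0488 0.04  ] gap mm 17.107829210927857
radius chk mm 23.857377770910674
t 30.4 p [0.4938 0.0888 0.1116] q [9.000e-04 2.340e-02 9.997e-01 0.000e+00] op 0.0552
F [-1.01  0.81  8.41] fz [8.47 8.15 8.65 8.36] T [-0.46  0.2  -0.07]
```

View pics/h2_c.png

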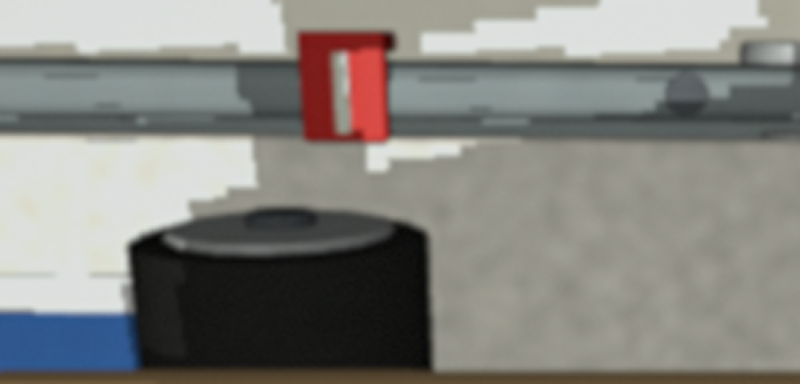

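```bash
python3 gap.py h2 300 136 429 341 93 .0625; python3 gap.py h2 340 139 430 341 93 .0625;python3 gap.py h2 270 133 428 341 93 .0625
```

```text
axis [0.4535 0.0399 0.0625] mark [0.4203 0.0487 0.04  ] gap mm 7.075516230856297
radius chk mm 23.935618528206657
axis [0.4607 0.0394 0.0625] mark [0.4203 0.0487 0.04  ] gap mm 7.302378908599443
radius chk mm 23.856854316928313
axis [0.4483 0.0403 0.0625] mark [0.4203 0.0487 0.04  ] gap mm 6.992403021488937
radius chk mm 24.015277756040625
```

>>> apply_moves(turn=[[0,0,0],[0,0,0],[0,0,0],[0,0,0],[0,0,0],[0,0,0],[0,0,0],[0,0,0],[0,0,0],[0,0,0]], slide=[[0,0.2,-0.005],[0,0.2,-0.005],[0,0.2,-0.005],[0,0.2,-0.005],[0,0.2,-0.005],[0,0.2,-0.005],[0,0.1,-0.003],[0,0.06,-0.002],[0,0,0],[0,0,0]], jaw=[-1,-1,-1,-1,-1,-1,-1,-1,-1,-1])

```text
t: 31.65
position: [0.4945, 0.1024, 0.112]
orientation: [0.001, 0.023, 1.0, 0.0]
wrist_force: [-0.5, -0.1, 8.4]
opening: 0.0554
```

```bash
python3 s.py h3 4; python3 gap.py h3
```

```text
t 31.85 p [0.4945 0.1024 0.112 ] q [9.000e-04 2.340e-02 9.997e-01 0.000e+00] op 0.055
F [-0.24  0.1   8.18] fz [8.2  8.44 8.05 8.03] T [-0.53  0.16 -0.03]
```

View pics/h3_c.png

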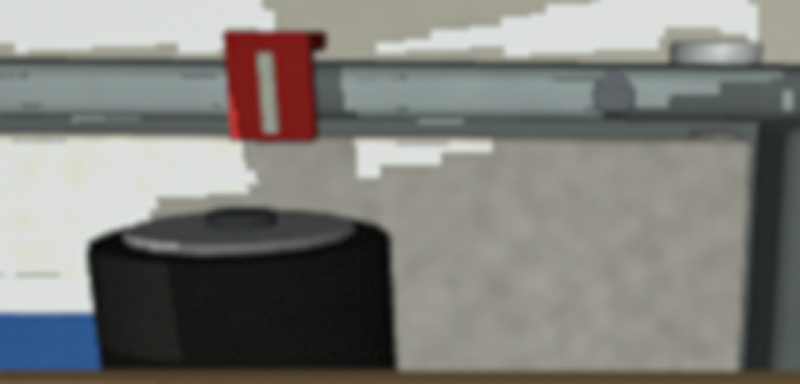

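```bash
python3 gap.py h3 300 96 392 266.5 92 .063; python3 gap.py h3 350 101 395 266.5 92 .063;python3 gap.py h3 260 91 390 266.5 92 .063; python3 - <<'E'
from h import *
s=Cam("scene"); crop(s.im,230,190,350,320,5,"pics/h3_s.png")
E
```

```text
axis [0.4539 0.0469 0.063 ] mark [0.4202 0.0485 0.04  ] gap mm -0.12296472442579226
radius chk mm 23.96413685610886
axis [0.4629 0.0464 0.063 ] mark [0.4202 0.0485 0.04  ] gap mm -0.004548195166789418
radius chk mm 23.91597819320747
axis [0.4469 0.0473 0.063 ] mark [0.4202 0.0485 0.04  ] gap mm -0.17049477689744777
radius chk mm 24.084032560872547
```

View pics/h3_s.png

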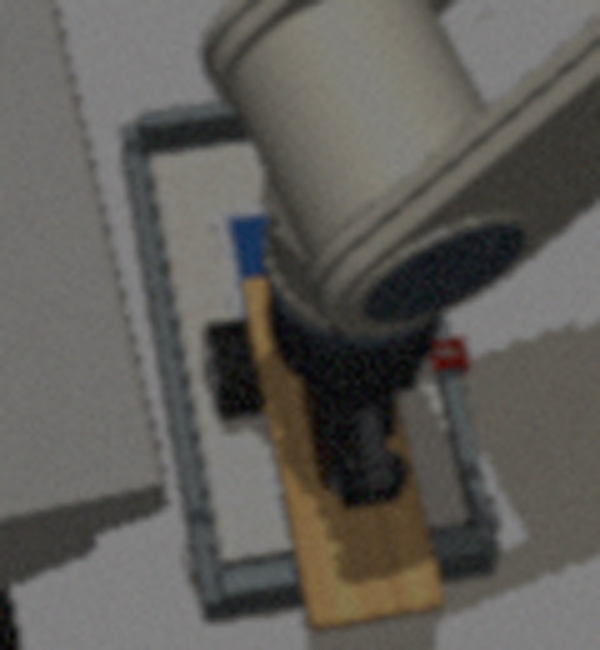

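>>> apply_moves(turn=[[0,0,0],[0,0,0],[0,0,0],[0,0,0],[0,0,0],[0,0,0],[0,0,0],[0,0,0],[0,0,0],[0,0,0]], slide=[[0,0,-0.025],[0,0,-0.025],[0,0,-0.025],[0,0,-0.025],[0,0,-0.025],[0,0,-0.02],[0,0,-0.02],[0,0,-0.02],[0,0,-0.02],[0,0,-0.02]], jaw=[-1,-1,-1,-1,-1,-1,-1,-1,-1,-1])

```text
t: 33.15
position: [0.4932, 0.1022, 0.1134]
orientation: [-0.0, 0.024, 1.0, -0.0]
wrist_force: [1.2, 0.1, 0.4]
opening: 0.0553
```

```bash
python3 s.py h4 4; python3 gap.py h4
```

```text
t 33.35 p [0.4931 0.1022 0.1134] q [-5.000e-04  2.360e-02  9.997e-01 -1.000e-04] op 0.0551
F [1.75 0.03 0.46] fz [ 0.57  0.54  0.92 -0.18] T [-0.12 -0.33  0.06]
```

View pics/h4_c.png

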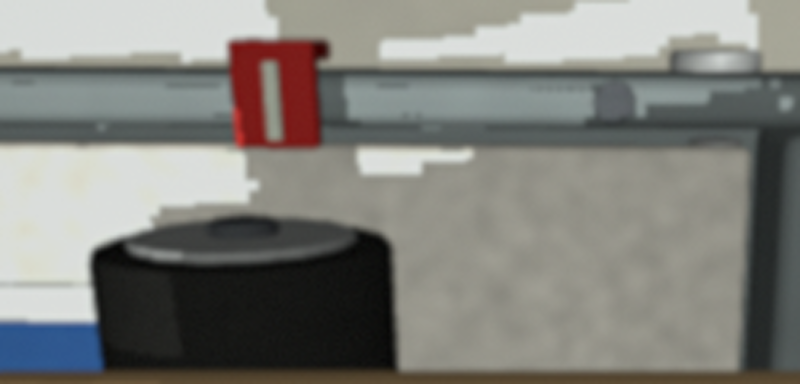

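```bash
python3 - <<'E'
from h import *
st=manip.state()
for k in ("joint_positions","qvel","effort"): print(k,st[k].round(4))
s=Cam("scene"); t=Cam("top"); cv2.imwrite("pics/i_s.png",s.im); cv2.imwrite("pics/i_t.png",t.im)
E
```

```text
joint_positions [ 1.807e-01  4.282e-01  1.973e+00  1.000e-04  7.414e-01 -1.343e+00]
qvel [-0.0001 -0.      0.      0.0009 -0.0002 -0.0003]
effort [  0.0912 -46.6637 -18.3399   0.1971   0.4015   0.0679]
```

View pics/i_s.png

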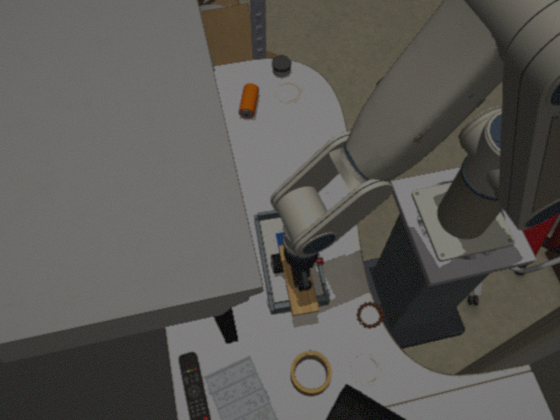

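View pics/i_t.png

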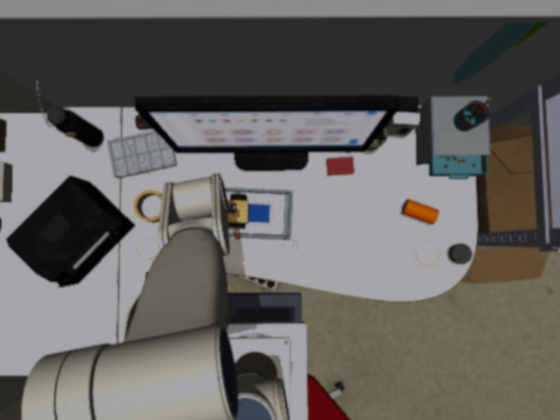

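View pics/h4.png

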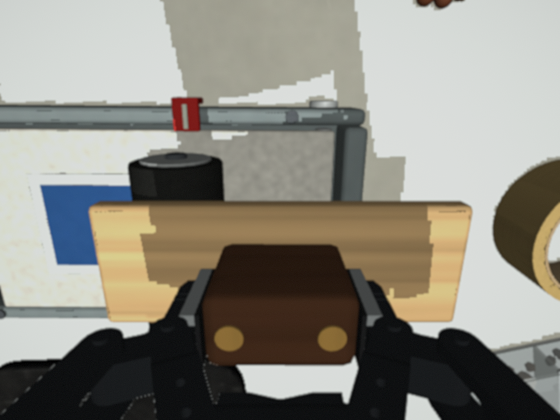

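>>> apply_moves(turn=[[0,0,0],[0,0,0],[0,0,0],[0,0,0],[0,0,0],[0,0,0],[0,0,0],[0,0,0],[0,0,0],[0,0,0]], slide=[[0,0,-0.02],[0,0,-0.02],[0,0,-0.03],[0,0,-0.03],[0,0,0],[0,0,0],[0,0,0],[0,0,0],[0,0,0],[0,0,0]], jaw=[-1,-1,-1,-1,-1,-1,-1,-1,-1,-1])

```text
t: 34.7
position: [0.4935, 0.1023, 0.1147]
orientation: [-0.0, 0.024, 1.0, -0.0]
wrist_force: [-0.1, -0.3, -1.2]
opening: 0.0552
```

```bash
python3 s.py h5 4; python3 gap.py h5; python3 -c "
from h import *
st=manip.state(); print(st['effort'].round(3),st['joint_positions'].round(4))"
```

```text
t 34.9 p [0.4936 0.1022 0.1147] q [ 0.      0.0235  0.9997 -0.    ] op 0.0552
F [-0.2   0.04 -1.86] fz [-1.62 -1.85 -2.04 -1.91] T [-0.02 -0.01 -0.  ]
[-1.0000e-03 -4.7927e+01 -1.9852e+01  0.0000e+00  2.0000e-03  0.0000e+00] [ 0.1807  0.4262  1.972  -0.      0.7434 -1.3431]
```

View pics/h5_c.png

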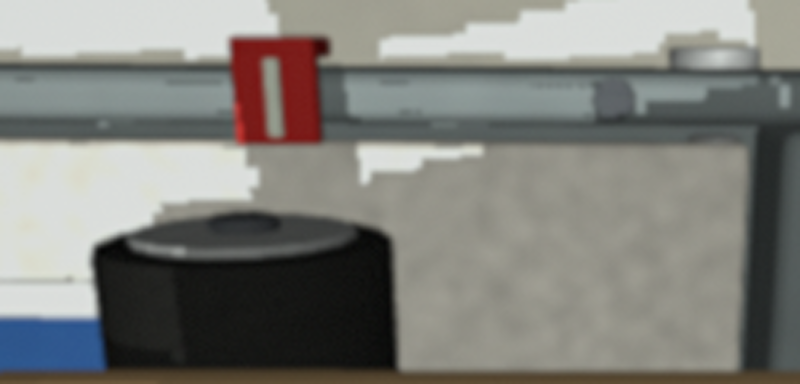

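```bash
python3 gap.py h5 300 100 393 272 97 .065; python3 gap.py h5 350 104 395 272 97 .065;python3 gap.py h5 262 95 391 272 97 .065
```

```text
axis [0.4531 0.047  0.065 ] mark [0.4202 0.0486 0.04  ] gap mm -0.10070278073377503
radius chk mm 23.844533391702726
axis [0.4621 0.0463 0.065 ] mark [0.4202 0.0486 0.04  ] gap mm 0.18442862353738987
radius chk mm 23.789420622255403
axis [0.4464 0.0474 0.065 ] mark [0.4202 0.0486 0.04  ] gap mm -0.11060384330293253
radius chk mm 23.972110409038446
```

>>> apply_moves(turn=[[0,0,0],[0,0,0],[0,0,0],[0,0,0],[0,0,0],[0,0,0],[0,0,0],[0,0,0],[0,0,0],[0,0,0]], slide=[[0,0,-0.5],[0,0,-1],[0,0,-1.5],[0,0,-1.5],[0,0,-1],[0.2,-3,0],[0.3,-4,0],[0.4,-5,0],[0.4,-5,0],[0.4,-5,0]], jaw=[-1,-1,-1,-1,-1,-1,-1,-1,-1,-1])

```text
t: 36.15
position: [0.466, -0.1182, 0.1703]
orientation: [0.0, 0.023, 1.0, -0.0]
wrist_force: [0.2, 0.4, -1.9]
opening: 0.0554
```

>>> apply_moves(turn=[[0,0,0],[0,0,0],[0,0,0],[0,0,0],[0,0,0],[0,0,0],[0,0,0],[0,0,0],[0,0,0],[0,0,0]], slide=[[0.4,-5,0],[0.3,-5,0],[0.3,-5,0],[0.2,-3.6,0],[0.1,-2,0],[0,0,2],[0,0,3],[0,0,3],[0,0,2],[0,0,0]], jaw=[-1,-1,-1,-1,-1,-1,-1,-1,-1,-1])

```text
t: 37.4
position: [0.4428, -0.3205, 0.0685]
orientation: [-0.001, 0.023, 1.0, 0.001]
wrist_force: [-1.0, 0.4, -1.0]
opening: 0.0554
```

```bash
python3 s.py j1 3
```

```text
t 37.55 p [ 0.4442 -0.322   0.0706] q [ 5.000e-04  2.330e-02  9.997e-01 -3.000e-04] op 0.0552
F [-0.08 -0.01 -1.44] fz [-1.48 -1.46 -1.38] T [-0.02  0.   -0.01]
```

View pics/j1.png

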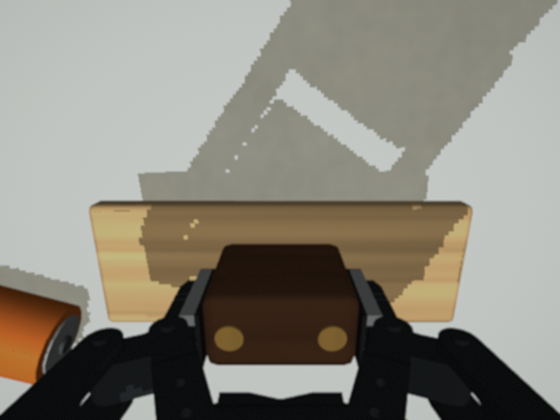

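>>> apply_moves(turn=[[0,0,0],[0,0,0],[0,0,0],[0,0,0],[0,0,0],[0,0,0],[0,0,0],[0,0,0],[0,0,0],[0,0,0]], slide=[[0,0,1.5],[0,0,1.5],[0,0,1],[0,0,0.3],[0,0,0.1],[0,0,0.1],[0,0,0.1],[0,0,0.05],[0,0,0],[0,0,0]], jaw=[-1,-1,-1,-1,-1,-1,-1,-1,-1,-1])

```text
t: 38.8
position: [0.4437, -0.3219, 0.0235]
orientation: [0.0, 0.023, 1.0, -0.0]
wrist_force: [-1.5, -0.0, 3.2]
opening: 0.0557
```

```bash
python3 s.py j2 3
```

```text
t 38.95 p [ 0.4437 -0.322   0.0235] q [ 1.000e-04  2.350e-02  9.997e-01 -1.000e-04] op 0.055
F [-1.18  1.33  4.76] fz [4.05 5.02 5.2 ] T [-0.05  0.15  0.03]
```

Flat on the desk with a light contact. Next I open the jaws and rise straight up.

>>> apply_moves(turn=[[0,0,0],[0,0,0],[0,0,0],[0,0,0],[0,0,0],[0,0,0],[0,0,0],[0,0,0],[0,0,0],[0,0,0]], slide=[[0,0,0],[0,0,0],[0,0,0],[0,0,0],[0,0,0],[0,0,-0.3],[0,0,-1],[0,0,-1.5],[0,0,-2],[0,0,-2]], jaw=[1,1,1,1,1,1,1,1,1,1])

```text
t: 40.2
position: [0.4438, -0.322, 0.0929]
orientation: [0.0, 0.024, 1.0, -0.0]
wrist_force: [0.1, 0.4, -0.0]
opening: 0.0855
```

>>> apply_moves(turn=[[0,0,0],[0,0,0],[0,0,0],[0,0,0],[0,0,0],[0,0,0],[0,0,0],[0,0,0],[0,0,0],[0,0,0]], slide=[[0,0,-4],[0,0,-4],[0,0,-4],[0,4,-1],[0,4,0],[0,5,0],[0,4,0],[0,4,0],[0,2,0],[0,0,0]], jaw=[1,1,1,1,1,1,1,1,1,1])

```text
t: 41.45
position: [0.4544, -0.0911, 0.2222]
orientation: [0.001, 0.022, 1.0, -0.0]
wrist_force: [0.3, -0.2, -0.6]
opening: 0.0851
```

```bash
python3 s.py k1 3; python3 - <<'E'
from h import *
t=Cam("top"); cv2.imwrite("pics/k_t.png",t.im)
E
```

```text
t 41.6 p [ 0.4545 -0.0927  0.2217] q [ 4.000e-04  2.370e-02  9.997e-01 -2.000e-04] op 0.0853
F [ 0.08  0.43 -0.2 ] fz [-1.29 -0.31  1.  ] T [ 0.02 -0.01 -0.01]
```

View pics/k1.png

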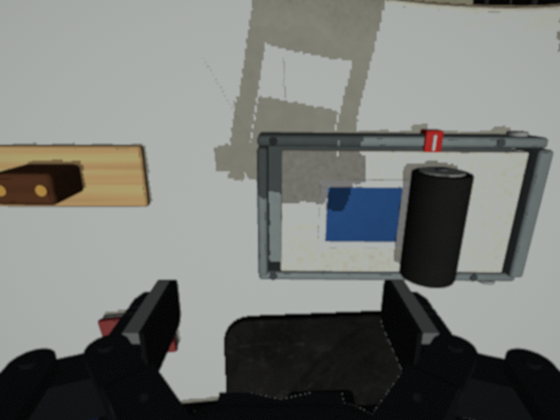

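View pics/k_t.png

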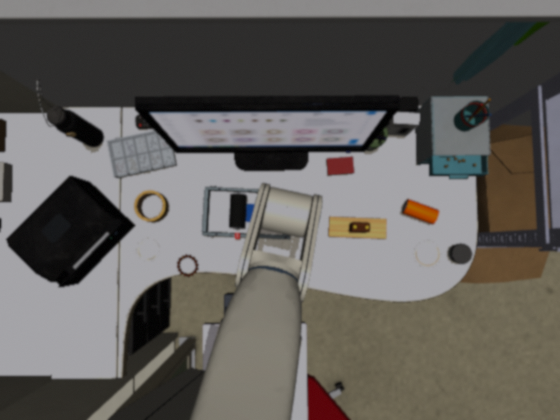

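>>> apply_moves(turn=[[0,0,0],[0,0,0],[0,0,0],[0,0,0],[0,0,0],[0,0,0],[0,0,0],[0,0,0],[0,0,0],[0,0,0]], slide=[[0,2,0],[0,3,0],[0,4,0],[0,3,0],[0,2,0],[0,0,0],[0,0,0],[0,0,0],[0,0,0],[0,0,0]], jaw=[1,1,1,1,1,1,1,1,1,1])

```text
t: 42.9
position: [0.461, 0.0474, 0.2212]
orientation: [0.0, 0.024, 1.0, -0.0]
wrist_force: [0.1, 0.3, -0.9]
opening: 0.0855
```

```bash
python3 s.py k2 3; python3 - <<'E'
from h import *
im=np.load("k2.npz")["im"]; crop(im,180,110,380,300,4,"pics/k2_c.png"); print(im.shape)
E
```

```text
t 43.05 p [0.461  0.0476 0.2212] q [0.     0.0236 0.9997 0.    ] op 0.0853
F [0.05 0.09 0.56] fz [0.68 0.73 0.26] T [ 0.04  0.01 -0.02]
(420, 560, 3)
```

View pics/k2_c.png

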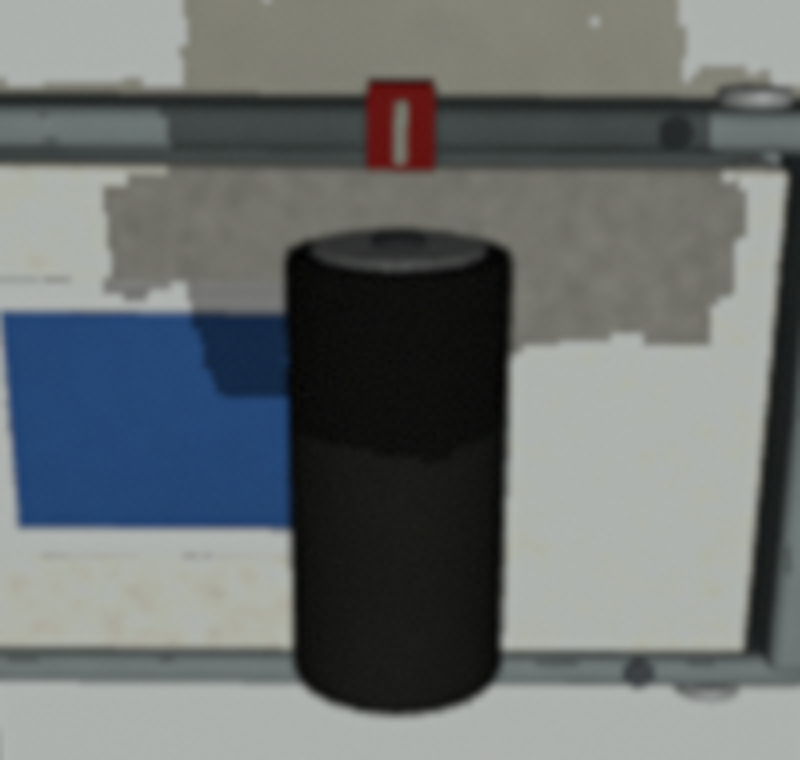

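```bash
python3 - <<'E'
from h import *
d=np.load("k2.npz"); w=Cam.__new__(Cam); w.im,w.K,w.o,w.R=d["im"],d["K"],d["o"],d["R"]
C=lambda x,y:(180+x/4,110+y/4); e=np.array([.05,.9987,0]); M=w.onplane([C(401,130)],.04)[0]
for y,l,r in [(300,289,510),(450,293,506),(640,297,500)]:
    a=w.ray([C(l,y),C(r,y)]); a/=np.linalg.norm(a,axis=1)[:,None]; b=a.sum(0); A=w.o+b*(.065-w.o[2])/b[2]; print(A.round(4),"gap",((M-A)@e*1000).round(2))
t=Cam("top"); f=cv2.imread("pics/a_top.png")
for n,(u,v) in dict(ink=(340,166),bracelet=(188,265),tape=(150,206)).items():
    print(n,cv2.absdiff(t.im,f)[v-22:v+22,u-22:u+22].mean().round(2))
print(manip.finish_job(), manip.state()["t"])
E
```

```text
[0.4534 0.0474 0.065 ] gap 0.26
[0.4882 0.0457 0.065 ] gap 0.19
[0.5361 0.0432 0.065 ] gap 0.32
ink 1.87
bracelet 32.42
tape 2.11
the job is handed in; nothing more can be done
the job is handed in; nothing more can be done
```

The job is handed in at about 43 s. The roller sits at the red pointer, the board lies flat on the desk with the gripper open, and the robot is touching nothing.

- **Rolling:** I gripped the board by its block and rolled the roller about 115 mm along the press, over the whole strip. At each stop, the force on the roller was 9.5–10.3 N (wrist force plus the board's 1.6 N weight). I had no force readings between stops, and each reading had about 0.6 N of noise.
- **Final position:** From above, the roller axis is 0.2–0.3 mm short of the pointer line at three points along its length, so it is level and square to within about 0.1 mm. The calibration itself is only good to about 2 mm.
- **Lift-off:** In the first 2 mm of the lift the arm drifted about 1.3 mm sideways (−x), with about 1.8 N of side force on the roller. It cleared once the board came free, and the roller stayed at the pointer and square.
- **Board:** It lies at about (0.444, −0.322) m, close to where it started.
- **Bystanders:** The ink pad and tape roll match the first picture. The last automatic check for the bracelet disagreed (image difference 32 against about 2 for the others), most likely because the arm was covering it. The top picture about 1.5 s earlier showed the bracelet still in place.

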